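# Rack a finished tube and angle bracket

### The arm

A 6-joint arm with a two-finger parallel gripper is mounted at the origin on the work surface. World frame = base frame: x ahead of the robot, y to its left, z up, the work surface at z = 0. Lengths are in m, angles in rad, forces in N, time in s.
With the tool pointing down it reaches from about 0.3 to 0.875 m from the base axis. Payload 6.4 kg.
Tool frame: the origin (TCP) lies midway between the tips of the shut fingers; the grasp point (between the pads) lies 19 mm behind it; z points along the fingers, y is the line along which they close (so a half turn about z gives the same grasp; the last joint's range is limited). The gripper opens to 85 mm and grips with 20 to 120 N. Pads are 22 mm wide; open, the fingers measure 114 mm over their backs; the gripper's body (76 mm by 85 mm) begins 54 mm behind the grasp point. The pads swing forward as they close: fully open they stand 13 mm farther back than shut.
Start: joints at [1.046, 0.181, 1.607, -0, 1.354, -0.206], TCP at [0.18, 0.546, 0.231] pointing down, gripper open.
Joint ranges: [-2.99, 2.99], [-0.89, 2.07], [0.3, 2.58], [-1.14, 4.28], [0, 2.63], [-3.12, 3.12]. Speed limits (rad/s): [2.57, 2.57, 3.01, 3.14, 3.14, 3.14].

### API

Orientations are given as a unit quaternion [w, x, y, z].
In Python, from bench import sensors, vision, ctrl gives the robot as it stands.
- The arm moves only by the tool carry_out, never from a script. Its argument "deltas" is text: rows parted by semicolons, each of 7 numbers parted by spaces: the shift along the tool's x, y, z in mm, then the turn, a rotation vector about the tool's x, y, z in rad, then the closure, from 0 (fully open) to 1 (shut). In form: tx ty tz ax ay az claw; .... A call has 1 to 12 rows; each row is the pose to reach, as a shift and turn from the pose commanded when the call began, along the tool's axes at that moment; what a row does not reach only later rows make up. A row lasts 1/8 s, in which the tool goes at most 62.5 mm and 10.7 degrees, less where a joint would pass 70% of its speed; a pose out of reach is approached as far as the arm can. A call with a gripper value outside its range is refused whole. The fingers move at their own pace and stop on an object; the grip force is fixed at half the most. Time passes only in rows, so rows that repeat a pose let the fingers close. It gives the time, the measured TCP pose, the force, the opening and the grip force at its end, in the units of the state.
- sensors.get_obs(): the state, without advancing time (a new reading comes with each control period).
- vision.camera(name): name is "scene" or "side" or "wrist"; returns the picture (480x640x3 uint8, blue, green, red); there is no depth.
- vision.camera_model(name): a dict with "K" (3x3 intrinsics, pixels), "extrinsics" (4x4, takes a point from world to camera coordinates); the wrist camera has in their place "hand_eye" (4x4, takes a point from camera to tool coordinates, whose origin is the TCP and whose axes are the flange's). Camera axes: x right, y down, z forward; pixel columns grow to the right and rows downward; lengths in m; the calibration is good to about 2 mm. A picture is of the moment at which its call begins: read the wrist's pose just before it. camera_model takes no time and is no camera call.
- ctrl.hand_in(): hands the job in; it is judged then, once.
The state is a dict: "time_s": time; "q": joint angles; "dq": joint speeds; "joint_efforts": joint torques, N m; "eef_pos": TCP position; "eef_rot": TCP orientation; "wrist_force": force on the tool from outside, world axes, zero at the start; "torque": the same for the moment, N m; "opening": opening from 0.0 (shut) to 1.0 (fully open); "grasp_force": force on a finger pad.
Only numpy, scipy, OpenCV 4.12 (cv2) and the standard library are available. Lean on these libraries where they do the work, as an engineer would, in place of code of your own. Each camera call takes 0.05 s, during which the arm holds its last target. There are 200 camera calls.

### The job

Put the two finished parts away on the rack at the side of the bench. Lean the square steel tube against the rack's upright board, about midway between the two pegs, with its lower end down on the base plate and pushed up against the inside of the stop strip, and hang the angle bracket by its hole on the empty peg. Leave the bracket that already hangs there, and the tin, tray and wrench, where they are.

Things in the scene. Friction and masses are not known exactly. Their poses are not given: they have to be found in the camera images.
- rack: fixed rack: upright plywood board 340 mm long, 210 high, 12 thick, on a grey base plate 4 mm thick with a steel stop strip along its open edge. Origin at bench height under the middle of the board's front face (y = 0); x along the board, y out of that face, z up. Strip: inner face at y = 140 mm, 10 thick, top at z = 22. With foot on strip and head on board the tube stands 57 deg from level
- peg: the empty steel peg, round, 8 mm in diameter, fixed on the board 100 mm to one or the other side of the rack's middle, 180 mm above the bench. Origin where its axis leaves the board; axes as the rack's. It sticks out along y, rising by 10 degrees: its axis ends at y = 50 mm, z = 9 mm, and the rounded tip reaches 4 mm farther
- twin: an angle bracket, same as the loose one, that already hangs on the other peg (100 mm to the other side of the rack's middle, same height), and shows how a hung bracket sits; leave it. Origin and axes as for the bracket
- tube: square steel tube (dark open ends, but solid to the touch), 220 mm long, 25 x 25 mm section, about 0.32 kg, lying loose on the bench. Origin at the middle of its underside as it lies; x along its length, z up. Either end may be the foot
- tube_end_a (a point): centre of the tube's end face at +x of the tube
- tube_end_b (a point): centre of the tube's end face at -x of the tube
- bracket: steel angle bracket, 0.2 kg, standing on its foot leaf: upright leaf 50 mm wide, 85 high, 5 thick, with an 18 mm hole near its top; foot leaf reaches 40 mm from the upright's back. Origin at the bottom of the upright's back face, mid width; x along the width, y from the back to the foot leaf's free edge (hole axis), z up. Hung as the twin: back to the board, foot leaf pointing out
- bracket_hole (a point): centre of the bracket's hole, in mid thickness, 70 mm above the bracket's underside (15 mm below its top edge), at mid width
- tin: open tin, 72 mm in diameter, 85 mm high, with a brush standing in it (160 mm high over all); origin at the centre of its underside; leave alone
- tray: small divided steel parts tray, 110 x 150 mm, 32 mm high; origin at the centre of its underside; leave alone
- wrench: open-ended wrench 170 mm long lying on the bench, along its x; leave alone
Mind the look-alikes: they are no part of the job. Leave any blue or orange look-alike of the bracket alone.

How it is judged:
At the end, for the whole second after the job is handed in: Tube at rest, both ends within 40 mm of the rack's middle: head end on the board (centre within 20 mm of it, over 175 mm up), foot on the base plate (under 20 mm up), within 8 mm of the stop strip. Bracket at rest with the empty peg through its hole (centre within 9 mm sideways, 12 mm in height) (((x of tube_end_a in the frame of rack between -0.04 and 0.04 m and x of tube_end_b in the frame of rack between -0.04 and 0.04 m and y of tube_end_a in the frame of rack between 0.1215 and 0.14 m and z of tube_end_a in the frame of rack below 0.02 m and y of tube_end_b in the frame of rack below 0.02 m and z of tube_end_b in the frame of rack above 0.175 m) or (x of tube_end_b in the frame of rack between -0.04 and 0.04 m and x of tube_end_a in the frame of rack between -0.04 and 0.04 m and y of tube_end_b in the frame of rack between 0.1215 and 0.14 m and z of tube_end_b in the frame of rack below 0.02 m and y of tube_end_a in the frame of rack below 0.02 m and z of tube_end_a in the frame of rack above 0.175 m)) and x of bracket_hole in the frame of peg between -0.009 and 0.009 m and y of bracket_hole in the frame of peg between 0 and 0.045 m and z of bracket_hole in the frame of peg between -0.012 and 0.012 m and linear speed of tube below 0.02 m/s and linear speed of bracket below 0.03 m/s); the robot touches nothing.
It fails at once if the hanging bracket is moved by more than 30 mm (distance of twin from where it was at the start of the episode above 0.03 m).
It fails at once if the tin is moved by more than 30 mm (distance of tin from where it was at the start of the episode above 0.03 m).
It fails at once if the tray is moved by more than 30 mm (distance of tray from where it was at the start of the episode above 0.03 m).
It fails at once if the wrench is moved by more than 30 mm (distance of wrench from where it was at the start of the episode above 0.03 m).
It also fails if it takes over 61 s, if anything falls off the work surface, if the arm or the gripper's body presses on something with over 40 N, if the wrist force passes 120 N, or if a joint passes its speed limit or range.

## Working session

There is one attempt and no reset: what is moved stays moved. The work goes in short steps, Python scripts to look and compute and a tool call to move; the robot and the scene stay as the last step left them, time stands still between calls to the robot, and variables do not carry over. Pictures are saved under pics/ and viewed, at most 10 in all, crops included, and the job is handed in when it is done.

Besides the shell and the picture viewer there is one more tool, called after "Call:" as name(argument=value, ...) on one line, values as JSON. carry_out: Moves the arm, as the interface text tells. Its arguments: {"type":"object","properties":{"deltas":{"type":"string"}},"required":["deltas"]}

```bash
mkdir -p pics; ls; python3 - <<'E'
from bench import sensors, vision, ctrl
import cv2, numpy as np
np.set_printoptions(precision=4,suppress=True)
for n in ("scene","side","wrist"):
    im=vision.camera(n); cv2.imwrite(f"pics/{n}0.png",im)
    m=vision.camera_model(n); print(n,m)
print(sensors.get_obs())
E
```

```text
pics
scene {'K': array([[502.8759,   0.    , 319.8263],
       [  0.    , 502.8759, 229.0357],
       [  0.    ,   0.    ,   1.    ]]), 'extrinsics': array([[-0.6398,  0.7684,  0.0152,  0.3068],
       [ 0.5042,  0.4345, -0.7463, -0.2034],
       [-0.5801, -0.4698, -0.6654,  1.4695],
       [ 0.    ,  0.    ,  0.    ,  1.    ]])}
side {'K': array([[490.6766,   0.    , 318.9653],
       [  0.    , 490.6766, 244.0453],
       [  0.    ,   0.    ,   1.    ]]), 'extrinsics': array([[ 0.7586, -0.6516,  0.0072, -0.3698],
       [-0.4418, -0.5224, -0.7293,  0.3891],
       [ 0.479 ,  0.5501, -0.6841,  0.6565],
       [ 0.    ,  0.    ,  0.    ,  1.    ]])}
wrist {'K': array([[418.6917,   0.    , 325.6806],
       [  0.    , 418.6917, 235.0523],
       [  0.    ,   0.    ,   1.    ]]), 'hand_eye': array([[-0.    , -0.9533, -0.3021,  0.0763],
       [ 1.    ,  0.    , -0.0003,  0.0001],
       [ 0.0003, -0.3021,  0.9533, -0.1441],
       [ 0.    ,  0.    ,  0.    ,  1.    ]])}
{'time_s': 0.15, 'q': array([ 1.0457,  0.1814,  1.6078,  0.    ,  1.3538, -0.2063]), 'dq': array([ 0.0001, -0.002 , -0.0028,  0.0003, -0.0007, -0.0013]), 'joint_efforts': array([  0.0011, -44.5257, -35.1691,  -0.0001,   0.0058,  -0.    ]), 'eef_pos': array([0.18  , 0.5457, 0.2306]), 'eef_rot': array([-0.0003,  0.1587,  0.9873, -0.0006]), 'wrist_force': array([0.01  , 0.0743, 0.1819]), 'torque': array([-0.0621,  0.0298, -0.0058]), 'grasp_force': 0.0, 'opening': 1.0021530672539767}
```

View pics/scene0.png

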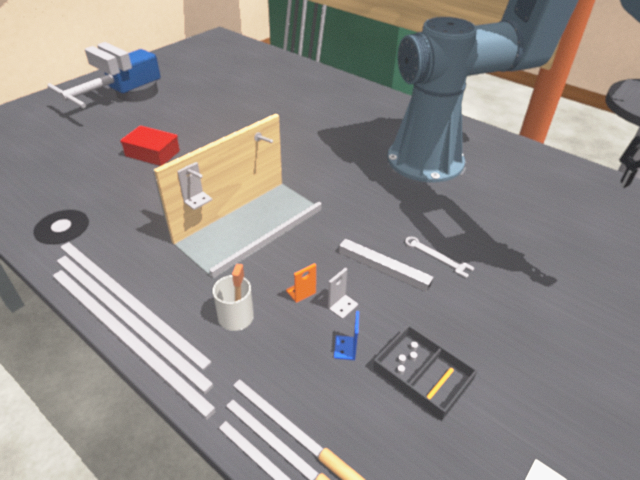

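View pics/side0.png

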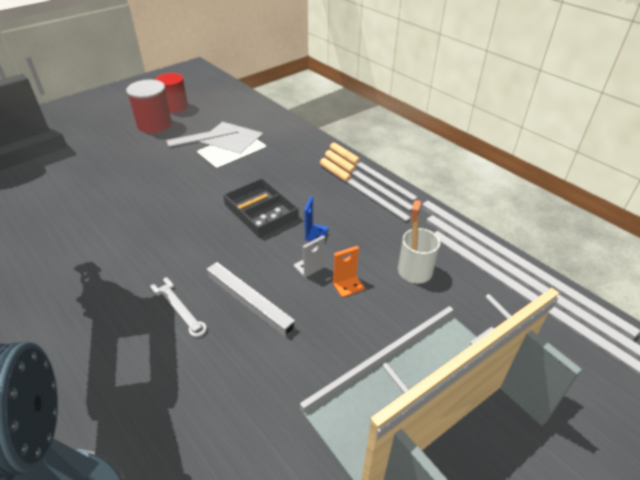

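Candidates. Tube: the short bar, scene (385,263) / side (252,298). The long rods (130,330) and files (300,440) are not it. Bracket: grey, scene (342,293) / side (313,257). The orange (303,283), blue (350,337) and hung twin (193,187) are not it. Empty peg: scene (262,138). Next, close crops.

```bash
python3 - <<'E'
import cv2, numpy as np
def crop(n,x,y,w,h,s):
    return cv2.resize(cv2.imread(f"pics/{n}0.png")[y:y+h,x:x+w],None,fx=s,fy=s,interpolation=cv2.INTER_CUBIC)
cv2.imwrite("pics/c1.png",crop("scene",280,220,200,150,4))
cv2.imwrite("pics/c2.png",crop("side",200,225,200,150,4))
cv2.imwrite("pics/c3.png",crop("scene",145,105,200,175,3))
cv2.imwrite("pics/c4.png",crop("side",295,270,260,195,3))
E
```

```text
(no output)
```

View pics/c1.png

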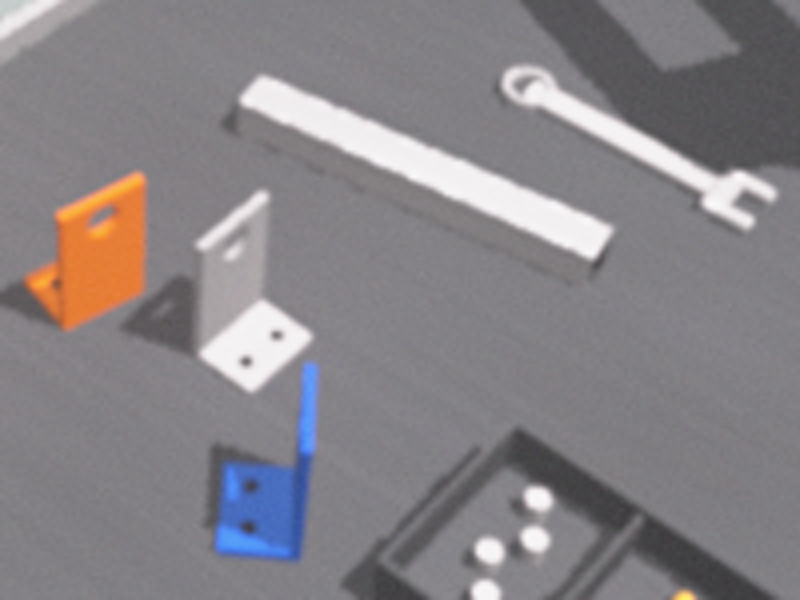

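View pics/c2.png

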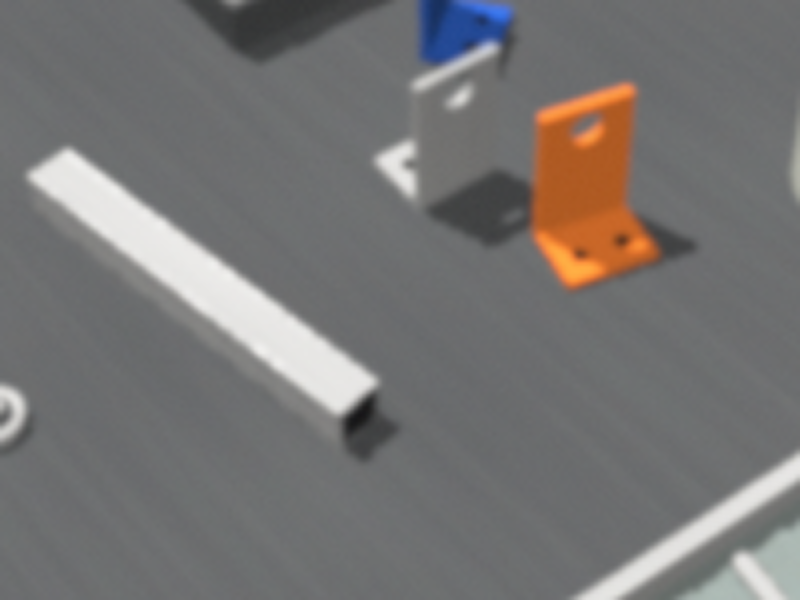

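View pics/c3.png

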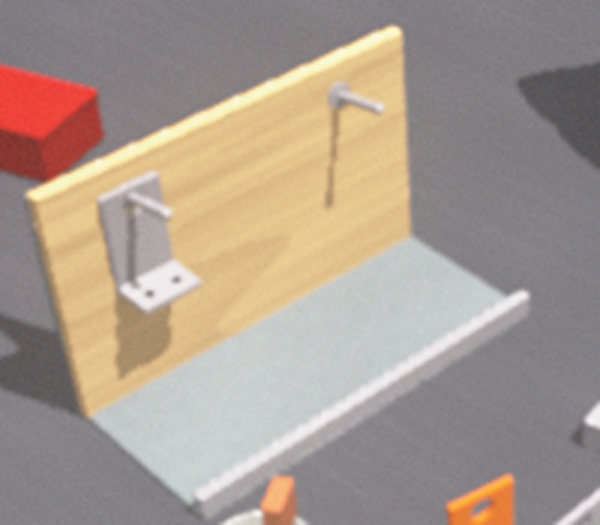

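View pics/c4.png

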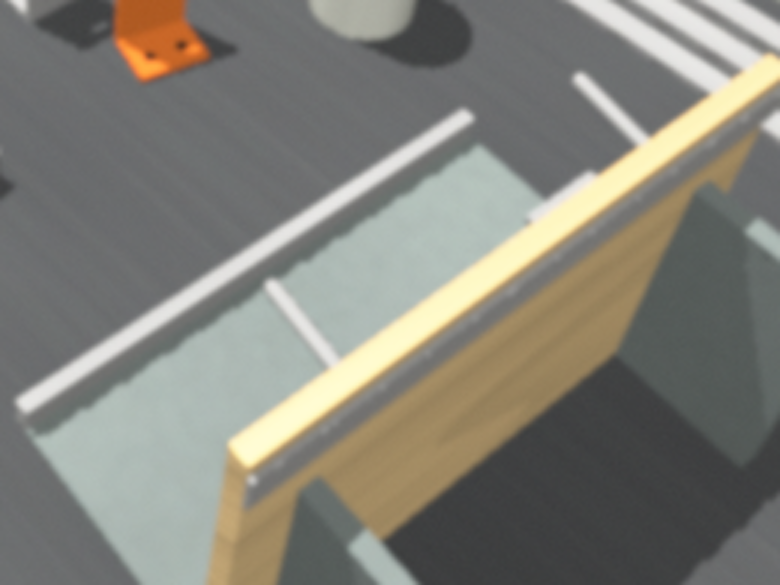

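The crops confirm the choice: the grey bracket (scene 342,293) has its foot leaf pointing to the scene's lower right. The tube's top face is clear in both views. Next I fit the poses.

```bash
cat > h.py <<'E'
import numpy as np
from scipy.optimize import least_squares
from scipy.spatial.transform import Rotation as R
from bench import sensors, vision, ctrl
np.set_printoptions(precision=4,suppress=True)
CM={n:vision.camera_model(n) for n in("scene","side")}
def proj(n,P):
    P=np.atleast_2d(P);m=CM[n];E=m["extrinsics"]
    c=(P@E[:3,:3].T+E[:3,3])@m["K"].T
    return c[:,:2]/c[:,2:]
def W(p,L): # pose (x,y,yaw), local mm -> world m
    c,s=np.cos(p[2]),np.sin(p[2]);L=np.atleast_2d(L)/1000
    return L@np.array([[c,s,0],[-s,c,0],[0,0,1]])+[p[0],p[1],0]
def fit(obs,p0):
    def f(p): return np.concatenate([(proj(n,W(p,l))-uv).ravel() for n,l,uv in obs])
    best=min((least_squares(f,[p0[0],p0[1],y],loss="soft_l1") for y in np.arange(0,6.28,.5)),key=lambda r:r.cost)
    return best.x, f(best.x).reshape(-1,2)
E
cat > fit.py <<'E'
from h import *
c1=lambda u,v:(280+u/4,220+v/4); c2=lambda u,v:(200+u/4,225+v/4)
c3=lambda u,v:(145+u/3,105+v/3); c4=lambda u,v:(295+u/3,270+v/3)
S=lambda c,l,u,v:("scene" if c in(c1,c3) else "side",np.array(l,float),np.array(c(u,v)))
rack=[S(c3,(170,0,210),37,202),S(c3,(-170,0,210),402,38),S(c3,(170,0,4),90,413),S(c3,(-170,0,4),410,237),
 S(c3,(-100,54,189.5),383,108),S(c3,(-170,150,22),528,297),S(c3,(170,150,22),203,500),
 S(c4,(-170,150,22),18,402),S(c4,(170,150,22),466,108),S(c4,(-100,54,189.5),267,282),S(c4,(100,54,189.5),577,75),S(c4,(-170,0,210),230,445)]
tube=[S(c1,(110,12.5,25),262,75),S(c1,(110,-12.5,25),240,98),S(c1,(-110,12.5,25),614,230),S(c1,(-110,-12.5,25),588,263),
 S(c2,(-110,-12.5,25),68,149),S(c2,(-110,12.5,25),27,177),S(c2,(110,-12.5,25),379,382),S(c2,(110,12.5,25),342,417)]
br=[S(c1,(25,0,85),196,243),S(c1,(-25,0,85),263,190),S(c1,(25,40,5),252,387),S(c1,(-25,40,5),314,335),S(c1,(25,5,85),203,250),S(c1,(-25,5,85),269,195),
 S(c2,(-25,0,85),413,91),S(c2,(25,0,85),498,49),S(c2,(-25,0,0),420,209)]
for n,o in(("rack",rack),("tube",tube),("bracket",br)):
    p,r=fit(o,(.3,.5)); print(n,p,np.degrees(p[2]));print(r.T)
E
python3 fit.py
```

```text
rack [ 0.5323 -0.2477 -0.0809] -4.634553786323732
[[-0.9716 -0.8776 -1.021  -0.5114 -0.9681 -0.2518 -1.1919 -1.1859 -1.0928
   0.0136 -0.9906 -0.5149]
 [-0.9548 -2.6908  0.7714 -0.9935  0.3813 -1.5124 -0.5417 -0.6223 -0.1286
  -0.0668  0.2969 -0.278 ]]
tube [0.4427 0.1578 4.9921] 286.0285959075024
[[ -8.3438   1.255   -1.6761   7.681  -16.622    2.2704  -4.323   12.8772]
 [ 10.7826  -1.808    1.7327 -14.2216  11.0963  -3.4094   1.9839 -15.8309]]
bracket [ 0.5902  0.1359 -0.0461] -2.6432749330204883
[[-0.0253 -0.4088 -0.4497 -0.4608  0.1217 -0.0239  0.2418 -0.6607 -0.9085]
 [-0.0877 -0.1621  0.4556 -0.4137 -0.5473 -0.1895 -0.6895 -0.8451 -0.024 ]]
```

```bash
sed -i 's/^tube=/T=/; ' fit.py; python3 - <<'E'
s=open('fit.py').read()
s=s.replace('br=[','tube=[(n,l*[1,-1,1],uv) for n,l,uv in T]\nbr=[')
open('fit.py','w').write(s)
E
cat >> h.py <<'E'
def delta(pos,Rt,cur=None):
    o=sensors.get_obs() if cur is None else cur
    q=o["eef_rot"];Rc=R.from_quat([q[1],q[2],q[3],q[0]])
    d=Rc.inv()
    print("t",round(o["time_s"],2),"delta mm",np.round(d.apply(np.array(pos)-o["eef_pos"])*1000,1),"rot",np.round((d*Rt).as_rotvec(),4))
def tool(zdir,ydir):
    z=np.array(zdir,float);z/=np.linalg.norm(z);y=np.array(ydir,float);y-=z*(y@z);y/=np.linalg.norm(y)
    return R.from_matrix(np.c_[np.cross(y,z),y,z])
E
cat >> fit.py <<'E'
def ray(n,uv,z):
    m=CM[n];E=m["extrinsics"];C=-E[:3,:3].T@E[:3,3];d=E[:3,:3].T@np.linalg.inv(m["K"])@[*uv,1]
    return C+d*(z-C[2])/d[2]
print("orange foot/upright",[ray("scene",c1(*u),z) for u,z in(((65,328),0),((145,295),0),((58,212),.085),((145,176),.085))])
print("blue",[ray("scene",c1(*u),z) for u,z in(((298,558),0),((310,365),.085),((218,550),.0))])
p,_=fit(br,(.3,.5))
Rt=tool([0,0,-1],[np.cos(p[2]),np.sin(p[2]),0])
c=W(p,(0,2.5,0))[0]; print(c)
delta(c+[0,0,.2],Rt)
E
python3 fit.py | sed -n '/tube/,$p'
```

```text
tube [ 0.4435  0.1561 -1.4494] -83.04579875189624
[[-0.9567 -1.0037 -1.4261  0.3684 -0.1625  0.2833 -0.7087 -1.2704]
 [-0.3916 -0.0093 -0.6953 -1.746  -0.5096 -1.0139 -0.2701 -0.8257]]
bracket [ 0.5902  0.1359 -0.0461] -2.6432749330204883
[[-0.0253 -0.4088 -0.4497 -0.4608  0.1217 -0.0239  0.2418 -0.6607 -0.9085]
 [-0.0877 -0.1621  0.4556 -0.4137 -0.5473 -0.1895 -0.6895 -0.8451 -0.024 ]]
orange foot/upright [array([0.6454, 0.0734, 0.    ]), array([ 0.6005,  0.0907, -0.    ]), array([0.644 , 0.0693, 0.085 ]), array([0.5965, 0.0862, 0.085 ])]
blue [array([0.6789, 0.2519, 0.    ]), array([0.6403, 0.2235, 0.085 ]), array([0.7001, 0.2201, 0.    ])]
[0.5903 0.1384 0.    ]
t 0.15 delta mm [-517.3 -258.1   30.8] rot [-0.0013  0.0006  1.2981]
```

Call:
carry_out(deltas="-517 -258 31 0 0 1.298 0.2;-517 -258 31 0 0 1.298 0.2;-517 -258 31 0 0 1.298 0.2;-517 -258 31 0 0 1.298 0.2;-517 -258 31 0 0 1.298 0.2;-517 -258 31 0 0 1.298 0.2;-517 -258 31 0 0 1.298 0.2;-517 -258 31 0 0 1.298 0.2;-517 -258 31 0 0 1.298 0.2;-517 -258 31 0 0 1.298 0.2;-517 -258 31 0 0 1.298 0.2;-517 -258 31 0 0 1.298 0.2")

```text
time_s: 1.65
eef_pos: [0.5892, 0.1403, 0.2001]
eef_rot: [-0.0, 0.723, 0.691, -0.0]
wrist_force: [-0.0, 0.3, 0.4]
opening: 0.798
grasp_force: 0.0
```

```bash
python3 - <<'E'
from h import *
import cv2
o=sensors.get_obs();print(o["q"],o["eef_pos"],o["wrist_force"])
cv2.imwrite("pics/w1.png",vision.camera("wrist"))
delta([.5903,.1384,.041],tool([0,0,-1],[np.cos(-.0461),np.sin(-.0461),0]))
# expected pixels of bracket corners in the wrist view
m=vision.camera_model("wrist");H=m["hand_eye"];q=o["eef_rot"];Rc=R.from_quat([q[1],q[2],q[3],q[0]])
P=W([.5902,.1359,-.0461],[(25,0,85),(-25,0,85),(25,5,85),(-25,5,85),(25,40,5),(-25,40,5)])
t=Rc.inv().apply(P-o["eef_pos"]);c=(t-H[:3,3])@H[:3,:3];c=c@m["K"].T;print(c[:,:2]/c[:,2:])
E
```

```text
[0.0378 0.2765 1.5565 0.0004 1.3095 0.0824] [0.5892 0.1403 0.2001] [-0.0441  0.3237  0.4416]
t 1.7 delta mm [ -2.1   1.3 159.3] rot [-0.0006 -0.0003  0.002 ]
[[364.7243 233.9755]
 [287.6823 233.8643]
 [364.9528 226.5831]
 [287.4808 226.4713]
 [357.3756 156.5767]
 [295.059  156.487 ]]
```

View pics/w1.png

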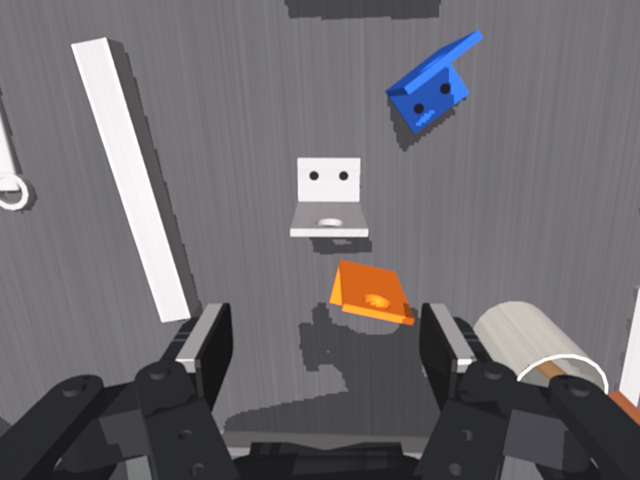

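The wrist view shows the grey bracket at (329,200), centred with its top edge level, within 2 mm of the fit. It is clear of the orange (372,295) and blue (435,90) ones.

Call:
carry_out(deltas="-1 1 60 0 0 0 0.2;-1 1 100 0 0 0 0.2;-1 1 130 0 0 0 0.2;-1 1 150 0 0 0 0.2;-1 1 159 0 0 0 0.2;-1 1 159 0 0 0 0.2;-1 1 159 0 0 0 0.6;-1 1 159 0 0 0 0.6;-1 1 159 0 0 0 0.6;-1 1 159 0 0 0 0.6;-1 1 159 0 0 0 0.6")

```text
time_s: 3.08
eef_pos: [0.5924, 0.138, 0.0429]
eef_rot: [0.001, 0.723, 0.691, 0.001]
wrist_force: [-1.2, -0.9, 6.0]
opening: 0.572
grasp_force: 62.2
```

Call:
carry_out(deltas="0 0 -10 0 0 0 0.6;0 0 -40 0 0 0 0.6;0 0 -90 0 0 0 0.6;0 0 -150 0 0 0 0.6;0 0 -180 0 0 0 0.6;0 0 -180 0 0 0 0.6;0 0 -180 0 0 0 0.6")

```text
time_s: 3.95
eef_pos: [0.59, 0.1379, 0.2193]
eef_rot: [-0.001, 0.723, 0.691, -0.001]
wrist_force: [-1.4, 0.1, -2.2]
opening: 0.576
grasp_force: 62.7
```

```bash
python3 - <<'E'
from h import *
rk=[.5323,-.2477,-.0809]
Rt=tool([0,0,-1],[np.cos(rk[2]),np.sin(rk[2]),0])
for y,z in((100,220),(100,162),(30,162)): 
    p=W(rk,(-100,y,z))[0];print(p);delta(p,Rt)
E
```

```text
[ 0.4407 -0.1399  0.22  ]
t 3.95 delta mm [-284.4 -136.4   -0.2] rot [-0.003   0.0003  0.0348]
[ 0.4407 -0.1399  0.162 ]
t 3.95 delta mm [-284.4 -136.2   57.8] rot [-0.003   0.0003  0.0348]
[ 0.4351 -0.2097  0.162 ]
t 3.95 delta mm [-354.4 -138.7   57.8] rot [-0.003   0.0003  0.0348]
```

Call:
carry_out(deltas="-284 -136 0 0 0 0.035 0.6;-284 -136 0 0 0 0.035 0.6;-284 -136 0 0 0 0.035 0.6;-284 -136 0 0 0 0.035 0.6;-284 -136 0 0 0 0.035 0.6;-284 -136 0 0 0 0.035 0.6;-284 -136 0 0 0 0.035 0.6;-284 -136 40 0 0 0.035 0.6;-284 -136 57 0 0 0.035 0.6;-284 -136 57 0 0 0.035 0.6;-284 -136 57 0 0 0.035 0.6")

```text
time_s: 5.32
eef_pos: [0.443, -0.1387, 0.1646]
eef_rot: [0.0, 0.735, 0.679, 0.0]
wrist_force: [0.1, -0.4, -1.8]
opening: 0.571
grasp_force: 63.1
```

```bash
cat > look.py <<'E'
from h import *
import cv2,sys
n=sys.argv[1]; a,b=[list(map(int,s.split(','))) for s in sys.argv[2:4]] # u,v of crop corner, each 100x150 (w x h) x4
o=sensors.get_obs();print(o["eef_pos"],o["eef_rot"],o["q"],o["wrist_force"])
I=[cv2.resize(vision.camera(c)[v:v+150,u:u+100],None,fx=4,fy=4,interpolation=cv2.INTER_CUBIC) for c,(u,v) in(("scene",a),("side",b))]
cv2.imwrite(f"pics/{n}.png",np.hstack(I))
E
python3 look.py p1 235,70 350,270
python3 - <<'E'
from h import *
rk=[.5323,-.2477,-.0809]
print(proj("scene",W(rk,[(-100,54,189.5),(-100,100,189)])),proj("side",W(rk,[(-100,54,189.5),(-100,100,189)])))
E
```

```text
[ 0.443  -0.1387  0.1646] [0.0001 0.7346 0.6786 0.0001] [-0.5602  0.0035  1.9424  0.0001  1.1955 -0.481 ] [ 0.0821 -0.4173 -1.77  ]
[[271.6933 141.38  ]
 [285.034  149.2671]] [[384.0231 363.9381]
 [361.2554 340.2614]]
```

View pics/p1.png

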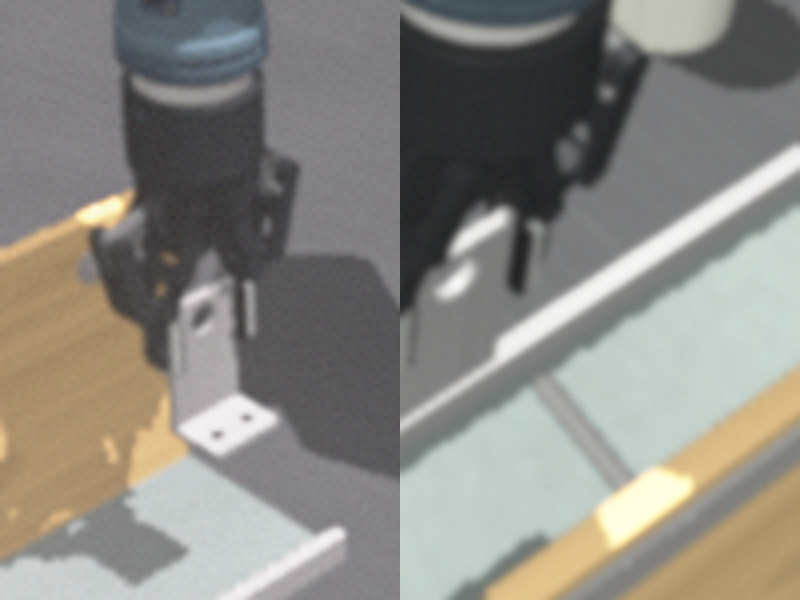

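The hole is at scene (286,149) / side (363.5,339.7). The peg tip is at side (384.2,363.8), and was at scene (272.7,141). Now I triangulate both.

```bash
cat > tri.py <<'E'
from h import *
def tri(a,b):
    return least_squares(lambda P:np.r_[proj("scene",P)[0]-a,proj("side",P)[0]-b],[.45,-.15,.18]).x
rk=[.5323,-.2477,-.0809];c,s=np.cos(rk[2]),np.sin(rk[2]);Rk=np.array([[c,s,0],[-s,c,0],[0,0,1]])
loc=lambda P:Rk@(P-np.array([rk[0],rk[1],0]))*1000
E
python3 - <<'E'
from tri import *
t=tri((272.7,141),(384.1,363.8));h=tri((286.2,149),(363.5,339.7))
print(loc(t),loc(h))
# sensitivity
print(proj("scene",W(rk,[(-99,100,189),(-100,100,190)]))-proj("scene",W(rk,[(-100,100,189)])))
# predicted hole px: front-face & back face
for y in(103,98):print(proj("scene",W(rk,(-100,y,189))),proj("side",W(rk,(-100,y,189))))
o=sensors.get_obs();print(loc(o["eef_pos"]))
E
```

```text
[-100.6676   54.066   190.3583] [-98.5966  99.3272 190.0368]
[[-0.3214  0.1664]
 [-0.0135 -0.3715]]
[[285.9224 149.7805]] [[359.8374 338.7707]]
[[284.4431 148.9256]] [[362.205  341.2596]]
[-97.5988 100.7963 165.2074]
```

Call:
carry_out(deltas="-20 -2 0 0 0 0 0.6;-40 -2 0 0 0 0 0.6;-46 -2 0 0 0 0 0.6;-51 -2 0 0 0 0 0.6;-56 -2 1 0 0 0 0.6;-61 -2 2 0 0 0 0.6;-66 -2 3 0 0 0 0.6;-69 -2 4 0 0 0 0.6;-69 -2 4 0 0 0 0.6")

```text
time_s: 6.55
eef_pos: [0.4347, -0.2082, 0.1602]
eef_rot: [-0.0, 0.735, 0.678, -0.0]
wrist_force: [-0.2, 0.4, -2.5]
opening: 0.571
grasp_force: 63.1
```

```bash
python3 look.py p2 215,70 350,270; python3 -c "
from tri import *
o=sensors.get_obs();print(loc(o['eef_pos']),o['torque'])"
```

```text
[ 0.4347 -0.2082  0.1602] [-0.0001  0.7353  0.6778 -0.    ] [-0.6937  0.0512  1.9035  0.      1.1872 -0.6123] [-0.1819  0.3859 -2.5285]
[-100.4995   31.683   160.2022] [-0.0259 -0.0412 -0.0219]
```

View pics/p2.png

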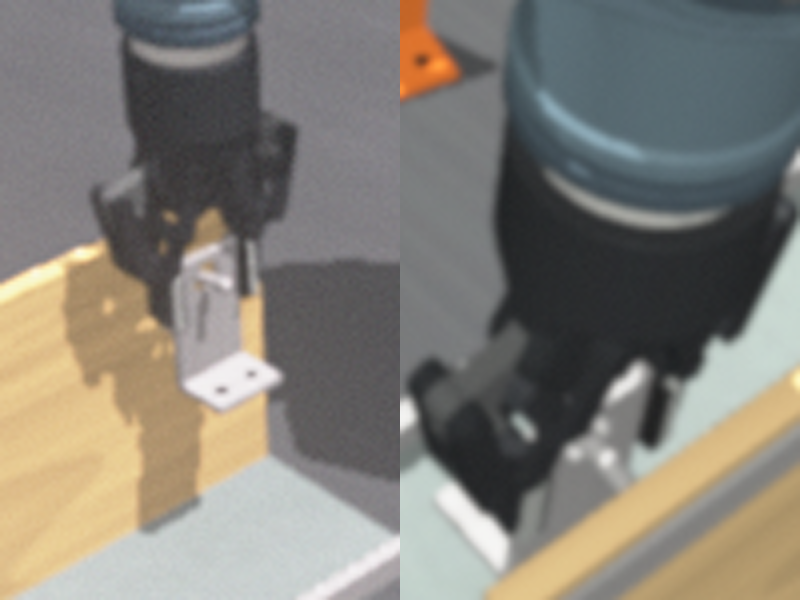

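The peg shows through the hole at scene crop (212,278), with no contact force. I lower the bracket onto it.

Call:
carry_out(deltas="0 0 2 0 0 0 0.6;0 0 4 0 0 0 0.6;0 0 5 0 0 0 0.6;0 0 6 0 0 0 0.6;0 0 6 0 0 0 0.6")

```text
time_s: 7.28
eef_pos: [0.4347, -0.2081, 0.1542]
eef_rot: [-0.0, 0.735, 0.678, -0.0]
wrist_force: [-0.7, 0.2, -3.2]
opening: 0.569
grasp_force: 63.1
```

Call:
carry_out(deltas="0 0 1 0 0 0 0.6;0 0 1 0 0 0 0.6;0 0 2 0 0 0 0.6;0 0 2 0 0 0 0.6")

```text
time_s: 7.78
eef_pos: [0.4349, -0.2082, 0.1527]
eef_rot: [0.0, 0.735, 0.678, 0.0]
wrist_force: [-2.2, 1.0, 1.4]
opening: 0.576
grasp_force: 63.6
```

Call:
carry_out(deltas="0 0 0 0 0 0 0.4;0 0 0 0 0 0 0.3;0 0 0 0 0 0 0.2;0 0 0 0 0 0 0.15;0 0 0 0 0 0 0.15;0 0 -20 0 0 0 0.15;0 0 -50 0 0 0 0.15;0 0 -90 0 0 0 0.15;0 0 -130 0 0 0 0.15;0 0 -130 0 0 0 0.15")

```text
time_s: 9.02
eef_pos: [0.4363, -0.2093, 0.286]
eef_rot: [0.004, 0.735, 0.678, 0.0]
wrist_force: [-0.0, -0.0, 0.0]
opening: 0.849
grasp_force: 0.0
```

```bash
cat fit.py | sed -n '/^def ray/,$!p' > fitb.py; python3 - <<'E'
from tri import *
import cv2
o=sensors.get_obs();print(loc(o["eef_pos"]),o["opening"],o["wrist_force"])
cv2.imwrite("pics/s2.png",vision.camera("scene"));cv2.imwrite("pics/w2.png",vision.camera("wrist"))
# compare hung bracket to twin: mean grey blob (low saturation, bright) near foot leaf
im=cv2.imread("pics/s2.png").astype(int)
old=cv2.imread("pics/scene0.png").astype(int)
d=np.abs(im-old).max(2)>30
for x in(100,-100):
    uv=proj("scene",W(rk,[(x,20,115)]))[0];print("foot leaf expected",uv)
    u,v=uv.astype(int);c=im[v-12:v+13,u-15:u+16];g=(c.max(2)-c.min(2)<22)&(c.min(2)>165)
    yy,xx=np.nonzero(g);print(g.sum(),xx.mean()+u-15-uv[0],yy.mean()+v-12-uv[1])
tb=[.4435,.1561,-1.4494]
# tool over the tube: closing across tube, tool down; grasp point
for Y in (1,-1):
    Rt=tool([0,0,-1],Y*np.array([-np.sin(tb[2]),np.cos(tb[2]),0])); delta(W(tb,(0,0,180))[0],Rt)
E
```

```text
[-98.7416  30.4877 286.0383] 0.8485322588918628 [-0.0083 -0.0482  0.027 ]
foot leaf expected [196.7709 197.0723]
364 -0.5621110370687177 -0.4844124021124685
foot leaf expected [264.0173 162.0662]
212 5.520386640073411 4.476262326916753
t 9.12 delta mm [363.7 -20.7 102.1] rot [ 0.0003  0.0003 -0.2023]
t 9.12 delta mm [363.7 -20.7 102.1] rot [ 0.0004 -0.0005  2.9393]
```

The bracket hangs: its foot leaf is seen where the twin's would be, about 20 mm further out on the peg. Now the tube.

Call:
carry_out(deltas="364 -21 50 0 0 -0.202 0.3;364 -21 50 0 0 -0.202 0.3;364 -21 50 0 0 -0.202 0.3;364 -21 80 0 0 -0.202 0.3;364 -21 102 0 0 -0.202 0.3;364 -21 102 0 0 -0.202 0.3;364 -21 102 0 0 -0.202 0.3;364 -21 102 0 0 -0.202 0.3;364 -21 102 0 0 -0.202 0.3;364 -21 102 0 0 -0.202 0.3")

```text
time_s: 10.38
eef_pos: [0.444, 0.1552, 0.1809]
eef_rot: [0.001, 0.664, 0.748, 0.0]
wrist_force: [-0.1, -0.3, -0.4]
opening: 0.703
grasp_force: 0.0
```

```bash
python3 - <<'E'
from tri import *
import cv2
o=sensors.get_obs();im=vision.camera("wrist");cv2.imwrite("pics/w3.png",im)
m=vision.camera_model("wrist");H=m["hand_eye"];q=o["eef_rot"];Rc=R.from_quat([q[1],q[2],q[3],q[0]])
def pw(P):
    t=Rc.inv().apply(P-o["eef_pos"]);c=((t-H[:3,3])@H[:3,:3])@m["K"].T;return c[:,:2]/c[:,2:]
tb=[.4435,.1561,-1.4494]
print(o["eef_pos"],pw(W(tb,[(110,12.5,25),(110,-12.5,25),(-110,12.5,25),(-110,-12.5,25)])))
g=(im.min(2)>190).astype(np.uint8)
n,l,s,c=cv2.connectedComponentsWithStats(g)
for i in range(1,n):
    if s[i,4]>1500: print(s[i],cv2.minAreaRect(np.argwhere(l==i)[:,::-1].astype(np.float32)))
delta(W(tb,(0,0,5))[0],tool([0,0,-1],[-np.sin(tb[2]),np.cos(tb[2]),0]))
E
```

```text
[0.444  0.1552 0.1809] [[339.4912 340.8808]
 [308.9047 340.9792]
 [341.9482  47.9672]
 [303.9859  48.0672]]
[ 160    0   51  203 4627] ((184.30010986328125, 100.46171569824219), (39.80957794189453, 203.5826873779297), 3.3485946655273438)
[  304    47    40   296 10241] ((323.5, 194.5), (39.0, 295.0), 0.0)
t 10.43 delta mm [  0.8  -0.6 175.9] rot [ 0.0013  0.0002 -0.0025]
```

The measured tube outline matches the fit within 1 px, so I grasp.

Call:
carry_out(deltas="0 0 60 0 0 0 0.3;0 0 110 0 0 0 0.3;0 0 150 0 0 0 0.3;0 0 170 0 0 0 0.3;0 0 175 0 0 0 0.3;0 0 175 0 0 0 0.3;0 0 175 0 0 0 0.9;0 0 175 0 0 0 0.9;0 0 175 0 0 0 0.9;0 0 175 0 0 0 0.9;0 0 175 0 0 0 0.9")

```text
time_s: 11.8
eef_pos: [0.4445, 0.1565, 0.0065]
eef_rot: [0.001, 0.663, 0.749, 0.001]
wrist_force: [-0.9, 0.7, 6.2]
opening: 0.277
grasp_force: 60.5
```

Call:
carry_out(deltas="0 0 -20 0 0 0 0.9;0 0 -60 0 0 0 0.9;0 0 -120 0 0 0 0.9;0 0 -180 0 0 0 0.9;0 0 -240 0 0 0 0.9;0 0 -265 0 0 0 0.9;0 0 -265 0 0 0 0.9;0 0 -265 0 0 0 0.9")

```text
time_s: 12.8
eef_pos: [0.4421, 0.1563, 0.2683]
eef_rot: [-0.001, 0.663, 0.749, -0.001]
wrist_force: [-0.2, -0.8, -1.9]
opening: 0.276
grasp_force: 59.8
```

```bash
cat > plan.py <<'E'
from tri import *
import sys
def lean(deg,y,z,x=0,g=0,zt=5):
    "TCP pose for foot underside corner at rack (x,y,z) mm, tube at deg; grip at tube (g,zt)"
    a=np.radians(deg);t=np.array([0,-np.cos(a),np.sin(a)]);n=np.array([0,np.sin(a),np.cos(a)])
    P=np.array([x,y,z])+t*(110+g)+n*zt
    return W(rk,P)[0],tool(Rk.T@(-n),Rk.T@[1,0,0])
if __name__=="__main__":
    o=sensors.get_obs();print(o["q"],o["eef_pos"],o["wrist_force"],o["opening"])
    for s in sys.argv[1:]:
        p,Rt=lean(*map(float,s.split(',')));print(s,p);delta(p,Rt,o)
E
python3 plan.py 60,200,150 60,113,80 60,113,6
```

```text
[ 0.0859 -0.093   1.816   0.      1.4217 -0.0351] [0.4421 0.1563 0.2683] [-0.2499 -0.8076 -1.9272] 0.27645709373550514
60,200,150 [ 0.5444 -0.0989  0.2478]
t 12.8 delta mm [-265.7   70.8   20.3] rot [ 0.1028 -1.0433  0.1848]
60,113,80 [ 0.5373 -0.1856  0.1778]
t 12.8 delta mm [-350.9   53.5   90.3] rot [ 0.1028 -1.0433  0.1848]
60,113,6 [ 0.5373 -0.1856  0.1038]
t 12.8 delta mm [-350.9   53.8  164.3] rot [ 0.1028 -1.0433  0.1848]
```

Call:
carry_out(deltas="-130 35 0 0.05 -0.52 0.09 0.9;-130 35 0 0.05 -0.52 0.09 0.9;-130 35 0 0.05 -0.52 0.09 0.9;-266 71 20 0.103 -1.043 0.185 0.9;-266 71 20 0.103 -1.043 0.185 0.9;-266 71 20 0.103 -1.043 0.185 0.9;-266 71 20 0.103 -1.043 0.185 0.9;-266 71 20 0.103 -1.043 0.185 0.9;-266 71 20 0.103 -1.043 0.185 0.9;-266 71 20 0.103 -1.043 0.185 0.9;-266 71 20 0.103 -1.043 0.185 0.9;-266 71 20 0.103 -1.043 0.185 0.9")

```text
time_s: 14.3
eef_pos: [0.5459, -0.099, 0.2507]
eef_rot: [0.34, 0.638, 0.587, -0.366]
wrist_force: [-0.1, 1.6, -2.9]
opening: 0.28
grasp_force: 60.0
```

```bash
python3 plan.py 60,200,150 60,113,80 60,113,20 60,113,6
```

```text
[ 0.1013  0.3809  1.661  -1.0252  1.4815  0.4991] [ 0.5459 -0.099   0.2507] [-0.1028  1.6249 -2.9299] 0.2801561102332392
60,200,150 [ 0.5444 -0.0989  0.2478]
t 14.3 delta mm [ 2.5 -1.5  1.4] rot [ 0.0017 -0.0012 -0.0034]
60,113,80 [ 0.5373 -0.1856  0.1778]
t 14.3 delta mm [ 19.5  -1.8 111.8] rot [ 0.0017 -0.0012 -0.0034]
60,113,20 [ 0.5373 -0.1856  0.1178]
t 14.3 delta mm [ 71.5  -2.  141.9] rot [ 0.0017 -0.0012 -0.0034]
60,113,6 [ 0.5373 -0.1856  0.1038]
t 14.3 delta mm [ 83.6  -2.1 148.9] rot [ 0.0017 -0.0012 -0.0034]
```

```bash
python3 plan.py 61,112.5,90
```

```text
[ 0.1013  0.3809  1.661  -1.0252  1.4815  0.4991] [ 0.5459 -0.099   0.2507] [-0.1028  1.6249 -2.9299] 0.2801561102332392
61,112.5,90 [ 0.5374 -0.1844  0.1886]
t 14.3 delta mm [ 10.7  -1.7 105.3] rot [ 0.0017 -0.0187 -0.0034]
```

Call:
carry_out(deltas="0 -1 40 0 -0.019 0 0.9;11 -2 80 0 -0.019 0 0.9;11 -2 105 0 -0.019 0 0.9;11 -2 105 0 -0.019 0 0.9;11 -2 105 0 -0.019 0 0.9")

```text
time_s: 14.92
eef_pos: [0.5375, -0.1838, 0.1887]
eef_rot: [0.345, 0.634, 0.583, -0.372]
wrist_force: [0.6, 0.1, -3.3]
opening: 0.275
grasp_force: 59.9
```

```bash
python3 plan.py 61,112.5,90 61,112.5,14 61,112.5,4; python3 - <<'E'
from tri import *
import cv2
a=vision.camera("scene")[60:285,130:400];b=vision.camera("side")[215:440,280:550]
cv2.imwrite("pics/p3.png",np.hstack([cv2.resize(i,(400,333),interpolation=2) for i in(a,b)]))
E
```

```text
[-0.0421  0.4358  1.7522 -1.129   1.3141  0.5733] [ 0.5375 -0.1838  0.1887] [ 0.5928  0.109  -3.3328] 0.27518491048942606
61,112.5,90 [ 0.5374 -0.1844  0.1886]
t 14.93 delta mm [-0.2 -0.1  0.6] rot [ 0.0017  0.0007 -0.0036]
61,112.5,14 [ 0.5374 -0.1844  0.1126]
t 14.93 delta mm [66.3 -0.4 37.4] rot [ 0.0017  0.0007 -0.0036]
61,112.5,4 [ 0.5374 -0.1844  0.1026]
t 14.93 delta mm [75.1 -0.4 42.2] rot [ 0.0017  0.0007 -0.0036]
```

View pics/p3.png

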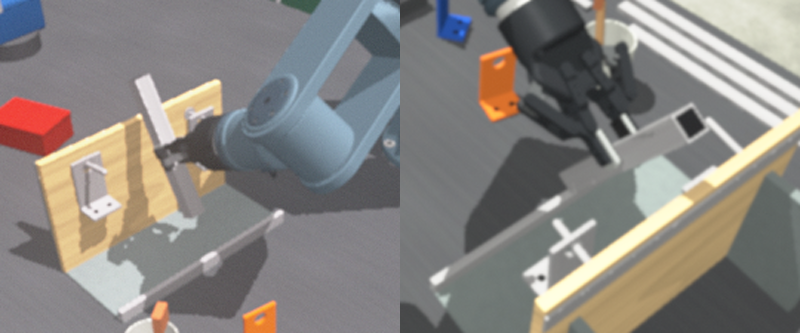

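Both brackets hang (scene crop (95,180) and (205,120)), and the tube is at mid-rack above the base. Joint 4 is near its limit though (-1.129 of -1.14), so I fit a kinematic model to check the descent.

```bash
cat > kin.py <<'E'
from plan import *
D=[([1.0457,.1814,1.6078,0,1.3538,-.2063],[.18,.5457,.2306],[-.0003,.1587,.9873,-.0006]),
([.0378,.2765,1.5565,.0004,1.3095,.0824],[.5892,.1403,.2001],[0,.723,.691,0]),
([-.5602,.0035,1.9424,.0001,1.1955,-.481],[.443,-.1387,.1646],[.0001,.7346,.6786,.0001]),
([-.6937,.0512,1.9035,0,1.1872,-.6123],[.4347,-.2082,.1602],[-.0001,.7353,.6778,0]),
([.0859,-.093,1.816,0,1.4217,-.0351],[.4421,.1563,.2683],[-.001,.663,.749,-.001]),
([.1013,.3809,1.661,-1.0252,1.4815,.4991],[.5459,-.099,.2507],[.34,.638,.587,-.366]),
([-.0421,.4358,1.7522,-1.129,1.3141,.5733],[.5375,-.1838,.1887],[.345,.634,.583,-.372])]
E=lambda s,a:R.from_euler(s,a)
def fk(k,q,s4=1,s6=1):
    h,e,a,L1,b,L2,d,r0,ew=k
    A=E('z',q[0]);p=A.apply([a,e,h]);A=A*E('y',q[1]);p=p+A.apply([0,0,L1]);A=A*E('y',q[2]);p=p+A.apply([b,ew,L2])
    A=A*E('z',s4*q[3])*E('y',q[4]);p=p+A.apply([0,0,d]);return p,A*E('z',s6*q[5]+r0)
def qR(q):return R.from_quat([q[1],q[2],q[3],q[0]])
def res(k,s):
    o=[]
    for q,p,w in D:
        P,A=fk(k,q,*s);o+=[*(P-p),*((A.inv()*qR(w)).as_rotvec()*.3)]
    return np.array(o)
best=None
for s in((1,1),(1,-1),(-1,1),(-1,-1)):
    for r0 in(0,1.57,3.14,-1.57):
        f=least_squares(res,[.2,.1,0,.4,0,.4,.25,r0,0],args=(s,))
        if best is None or f.cost<best[0].cost: best=(f,s)
K,S=best[0].x,best[1]
def ik(p,Rt,q0):
    def f(q):
        P,A=fk(K,q,*S);return np.r_[P-p,(A.inv()*Rt).as_rotvec()*.3]
    r=least_squares(f,q0,xtol=1e-12);return r.x,r.cost
E
cat > k1.py <<'E'
from kin import *
print(K,S,np.abs(best[0].fun).max())
q0=np.array(D[-1][0])
for x in(0,20):
  for z in(90,40,14,4):
    q,c=ik(*lean(61,112.5,z,x),q0);print(x,z,q,c)
E
python3 k1.py
```

```text
[ 0.3134 -0.5012 -0.0001  0.4383  0.0856  0.5146  0.3189  1.5708  0.619 ] (1, 1) 0.00028084993834531183
0 90 [-0.0434  0.4361  1.7513 -1.128   1.3144  0.5684] 9.043291376797356e-24
0 40 [-0.0434  0.5254  1.7525 -1.1512  1.2766  0.6537] 6.054761398550557e-23
0 14 [-0.0434  0.5745  1.7485 -1.1641  1.2585  0.697 ] 4.2518345756037974e-20
0 4 [-0.0434  0.5939  1.7461 -1.1692  1.2518  0.7134] 2.876640319725189e-19
20 90 [-0.0447  0.4703  1.6997 -1.1245  1.321   0.5516] 5.110663107865524e-30
20 40 [-0.0447  0.5564  1.7008 -1.1463  1.2841  0.6336] 3.9603517119604986e-21
20 14 [-0.0447  0.6039  1.6969 -1.1584  1.2664  0.6752] 4.51206168566777e-19
20 4 [-0.0447  0.6226  1.6945 -1.1631  1.2599  0.691 ] 2.0081111998905627e-18
```

Joint 4 would pass its range with this grip. I'll set the tube down on the bench and regrip it with the tool tilted 20°, which cuts the tilt needed at the rack.

```bash
cat >> plan.py <<'E'
tb=[.4435,.1561,-1.4494]
def lying(tilt,z,g=0):
    a=np.radians(tilt);c,s=np.cos(tb[2]),np.sin(tb[2]);t=np.array([c,s,0])
    return W(tb,(g,0,z))[0],tool([0,0,-1]*np.array(np.cos(a))-t*np.sin(a),[-s,c,0])
def lean2(deg,y,z,x=0,g=0,zt=9,tilt=20):
    p,_=lean(deg,y,z,x,g,zt);a=np.radians(deg-tilt)
    return p,tool(Rk.T@[0,-np.sin(a),-np.cos(a)],Rk.T@[1,0,0])
E
sed -i 's/^if __name__.*/def main():/' plan.py; cat > k2.py <<'E'
from kin import *
o=sensors.get_obs();q0=np.array(D[4][0])
for z in(200,9):print("lying20",z,ik(*lying(20,z),q0))
q1=np.array(D[5][0])
for z in(90,4):print("lean",ik(*lean2(61,112.5,z),q1))
print("lean57",ik(*lean2(57,119,4),q1))
delta(*lean(60,200,150),o);delta(*lying(0,180),o)
E
python3 k2.py
```

```text
lying20 200 (array([-0.1551, -0.0295,  1.9393,  0.3444,  1.3444, -0.3736]), np.float64(4.7994723859105126e-24))
lying20 9 (array([-0.1551,  0.3162,  2.0299,  0.4201,  0.9385, -0.5514]), np.float64(6.986241681402735e-27))
lean (array([-0.164 ,  0.2746,  1.7536, -0.7859,  1.1787,  0.2555]), np.float64(7.241710988175347e-23))
lean (array([-0.164 ,  0.4107,  1.7837, -0.8444,  1.0645,  0.3898]), np.float64(4.815649006912859e-24))
lean57 (array([-0.1965,  0.3888,  1.7872, -0.7693,  1.0339,  0.3155]), np.float64(2.9698822999706606e-22))
t 15.03 delta mm [ -10.3   -0.1 -102.6] rot [ 0.0029  0.0181 -0.0038]
t 15.03 delta mm [ 167.6 -121.3 -285.3] rot [-0.1031  1.0621 -0.1847]
```

Call:
carry_out(deltas="-10 0 -60 0 0 0 0.9;-10 0 -103 0 0 0 0.9;168 -121 -285 -0.103 1.062 -0.185 0.9;168 -121 -285 -0.103 1.062 -0.185 0.9;168 -121 -285 -0.103 1.062 -0.185 0.9;168 -121 -285 -0.103 1.062 -0.185 0.9;168 -121 -285 -0.103 1.062 -0.185 0.9;168 -121 -285 -0.103 1.062 -0.185 0.9;168 -121 -285 -0.103 1.062 -0.185 0.9;168 -121 -285 -0.103 1.062 -0.185 0.9;168 -121 -285 -0.103 1.062 -0.185 0.9")

```text
time_s: 16.4
eef_pos: [0.4432, 0.1559, 0.1788]
eef_rot: [-0.0, 0.663, 0.749, -0.001]
wrist_force: [0.6, -0.1, -2.7]
opening: 0.275
grasp_force: 60.6
```

```bash
python3 -c "
from plan import *
o=sensors.get_obs();print(o['eef_pos'],o['q']);delta(*lying(0,6),o)"
```

```text
[0.4432 0.1559 0.1788] [ 0.0857  0.0004  1.9142 -0.0013  1.2295 -0.0357]
t 16.4 delta mm [  0.3   0.7 172.8] rot [-0.0025  0.0011  0.0004]
```

Call:
carry_out(deltas="0 0 60 0 0 0 0.9;0 0 110 0 0 0 0.9;0 0 150 0 0 0 0.9;0 0 168 0 0 0 0.9;0 0 172 0 0 0 0.9;0 0 173 0 0 0 0.9;0 0 173 0 0 0 0.6;0 0 173 0 0 0 0.4;0 0 173 0 0 0 0.3;0 0 140 0 0 0 0.3;0 0 133 0 0 0 0.3;0 0 133 0 0 0 0.3")

```text
time_s: 17.9
eef_pos: [0.4436, 0.1554, 0.0461]
eef_rot: [-0.0, 0.663, 0.748, -0.0]
wrist_force: [0.4, 0.2, -0.2]
opening: 0.697
grasp_force: 0.0
```

```bash
python3 -c "
from plan import *
o=sensors.get_obs();print(o['eef_pos'],o['wrist_force']);delta(*lying(20,50),o);delta(*lying(20,9),o)"
```

```text
[0.4436 0.1554 0.0461] [ 0.3975  0.1861 -0.1653]
t 17.9 delta mm [ 0.7 -0.  -3.9] rot [-0.0003  0.3489 -0.0009]
t 17.9 delta mm [ 0.7 -0.  37.1] rot [-0.0003  0.3489 -0.0009]
```

Call:
carry_out(deltas="1 0 -4 0 0.349 0 0.3;1 0 -4 0 0.349 0 0.3;1 0 -4 0 0.349 0 0.3;1 0 20 0 0.349 0 0.3;1 0 33 0 0.349 0 0.3;1 0 37 0 0.349 0 0.3;1 0 37 0 0.349 0 0.5;1 0 37 0 0.349 0 0.9;1 0 37 0 0.349 0 0.9;1 0 37 0 0.349 0 0.9;1 0 37 0 0.349 0 0.9;1 0 37 0 0.349 0 0.9")

```text
time_s: 19.4
eef_pos: [0.4436, 0.1564, 0.0095]
eef_rot: [-0.13, 0.653, 0.737, 0.115]
wrist_force: [-0.5, -0.2, 6.2]
opening: 0.276
grasp_force: 60.5
```

```bash
python3 -c "
from plan import *
o=sensors.get_obs();print(o['eef_pos'],o['wrist_force'],o['opening'],o['grasp_force'])
T=R.from_matrix(np.eye(3))
delta(*lying(20,9),o);delta(*lying(20,180),o);delta(*lean2(61,200,150),o);delta(*lean2(61,112.5,90),o)"
```

```text
[0.4436 0.1564 0.0095] [-0.4638 -0.2051  6.2221] 0.27589867351917813 60.51127910614014
t 19.4 delta mm [-0.4 -0.2  0.4] rot [-0.0003 -0.0003 -0.0011]
t 19.4 delta mm [  58.1   -0.3 -160.3] rot [-0.0003 -0.0003 -0.0011]
t 19.4 delta mm [-162.2   70.2 -315.7] rot [ 0.0377 -1.0611  0.2078]
t 19.4 delta mm [-263.2   52.8 -288.6] rot [ 0.0377 -1.0611  0.2078]
```

Call:
carry_out(deltas="7 0 -20 0 0 0 0.9;22 0 -60 0 0 0 0.9;42 0 -115 0 0 0 0.9;75 0 -207 0 0 0 0.9;-162 70 -316 0.038 -1.061 0.208 0.9;-162 70 -316 0.038 -1.061 0.208 0.9;-162 70 -316 0.038 -1.061 0.208 0.9;-162 70 -316 0.038 -1.061 0.208 0.9;-162 70 -316 0.038 -1.061 0.208 0.9;-162 70 -316 0.038 -1.061 0.208 0.9;-162 70 -316 0.038 -1.061 0.208 0.9;-162 70 -316 0.038 -1.061 0.208 0.9")

```text
time_s: 20.9
eef_pos: [0.5441, -0.0933, 0.2498]
eef_rot: [0.236, 0.688, 0.636, -0.257]
wrist_force: [-0.0, 0.1, -2.8]
opening: 0.277
grasp_force: 59.8
```

```bash
python3 -c "
from plan import *
o=sensors.get_obs();print(o['eef_pos'],o['wrist_force'],o['q'])
for a in((61,200,150),(61,112.5,90),(61,112.5,14)):delta(*lean2(*a),o)"
```

```text
[ 0.5441 -0.0933  0.2498] [-0.0394  0.1066 -2.7998] [-0.0057  0.2355  1.6675 -0.7284  1.3707  0.274 ]
t 20.9 delta mm [-0.7  0.7 -0.4] rot [-0.0014 -0.0023  0.002 ]
t 20.9 delta mm [-27.6   0.8 102.2] rot [-0.0014 -0.0023  0.002 ]
t 20.9 delta mm [ 22.1   1.  159.7] rot [-0.0014 -0.0023  0.002 ]
```

Call:
carry_out(deltas="-14 0 51 0 0 0 0.9;-28 1 102 0 0 0 0.9;-28 1 102 0 0 0 0.9;-10 1 122 0 0 0 0.9;8 1 142 0 0 0 0.9;22 1 159 0 0 0 0.9;22 1 159 0 0 0 0.9;22 1 159 0 0 0 0.9")

```text
time_s: 21.9
eef_pos: [0.5388, -0.1813, 0.1169]
eef_rot: [0.238, 0.688, 0.635, -0.258]
wrist_force: [-0.2, 0.5, -2.0]
opening: 0.276
grasp_force: 60.3
```

```bash
python3 -c "
from plan import *
o=sensors.get_obs();print(o['eef_pos'],o['wrist_force'],o['q'])
for a in((61,112.5,14),(61,112.5,5),(61,112.5,3)):delta(*lean2(*a),o)
"
```

```text
[ 0.5388 -0.1813  0.1169] [-0.2208  0.5136 -2.0398] [-0.1641  0.3915  1.779  -0.8354  1.0804  0.3697]
t 21.9 delta mm [ 1.8 -1.1  1.6] rot [ 0.0002  0.0006 -0.    ]
t 21.9 delta mm [ 7.7 -1.1  8.4] rot [ 0.0002  0.0006 -0.    ]
t 21.9 delta mm [ 9.  -1.1  9.9] rot [ 0.0002  0.0006 -0.    ]
```

Call:
carry_out(deltas="2 0 3 0 0 0 0.9;5 0 6 0 0 0 0.9;7 0 8 0 0 0 0.9;7 0 8 0 0 0 0.9")

```text
time_s: 22.4
eef_pos: [0.5378, -0.181, 0.1049]
eef_rot: [0.237, 0.688, 0.635, -0.258]
wrist_force: [0.5, -0.1, -2.5]
opening: 0.279
grasp_force: 60.5
```

Call:
carry_out(deltas="0.7 0 0.8 0 0 0 0.9;1 0 1.1 0 0 0 0.9;1 0 1.1 0 0 0 0.9")

```text
time_s: 22.78
eef_pos: [0.5381, -0.1814, 0.1043]
eef_rot: [0.237, 0.688, 0.635, -0.258]
wrist_force: [-1.3, 0.2, 2.3]
opening: 0.276
grasp_force: 60.9
```

Call:
carry_out(deltas="1.5 0 -1.3 0 0 0 0.9;3 0 -2.6 0 0 0 0.9;4 0 -3.5 0 0 0 0.9;4 0 -3.5 0 0 0 0.9")

```text
time_s: 23.28
eef_pos: [0.539, -0.1758, 0.1042]
eef_rot: [0.238, 0.688, 0.635, -0.258]
wrist_force: [0.1, -2.6, 6.1]
opening: 0.277
grasp_force: 61.0
```

Call:
carry_out(deltas="0.8 0 -0.7 0 0 0 0.9;1.5 0 -1.3 0 0 0 0.9;1.5 0 -1.3 0 0 0 0.9")

```text
time_s: 23.65
eef_pos: [0.5391, -0.174, 0.1043]
eef_rot: [0.238, 0.688, 0.635, -0.258]
wrist_force: [-0.5, -3.1, 6.3]
opening: 0.276
grasp_force: 61.1
```

Call:
carry_out(deltas="0.8 0 -0.7 0 0 0 0.9;1.5 0 -1.3 0 0 0 0.9;1.5 0 -1.3 0 0 0 0.9")

```text
time_s: 24.02
eef_pos: [0.5392, -0.1726, 0.1047]
eef_rot: [0.238, 0.688, 0.635, -0.258]
wrist_force: [-0.7, -5.6, 5.8]
opening: 0.276
grasp_force: 60.9
```

```bash
python3 -c "
from plan import *
o=sensors.get_obs();print(loc(o['eef_pos']),o['wrist_force'],o['torque'])
for a in((61,118.1,4),(57.5,119,4)):
  p,Rt=lean2(*a);print(loc(p));delta(p,Rt,o)
"
```

```text
[  0.7951  75.3689 104.6638] [-0.6969 -5.5731  5.8068] [-1.2923  0.0211  0.0167]
[  0.      72.6425 104.5715]
t 24.02 delta mm [-2.  -0.8  1.9] rot [-0.0004  0.0022  0.0003]
[ -0.      67.4876 101.6088]
t 24.02 delta mm [-3.9 -0.8  7.5] rot [-0.0004  0.0633  0.0003]
```

Call:
carry_out(deltas="-0.8 0 2.4 0 0.026 0 0.9;-1.5 0 4.6 0 0.05 0 0.9;-1.5 0 4.6 0 0.05 0 0.9;-1.5 0 4.6 0 0.05 0 0.9")

```text
time_s: 24.52
eef_pos: [0.5388, -0.1771, 0.1023]
eef_rot: [0.222, 0.695, 0.64, -0.241]
wrist_force: [-0.2, -5.9, 6.1]
opening: 0.281
grasp_force: 60.9
```

Call:
carry_out(deltas="-1.5 0 4.6 0 0.05 0 0.65;-1.5 0 4.6 0 0.05 0 0.6;-1.5 0 4.6 0 0.05 0 0.5;-1.5 0 4.6 0 0.05 0 0.4;-1.5 0 4.6 0 0.05 0 0.4;-1.5 0 4.6 0 0.05 0 0.4;-1.5 0 -15 0 0.05 0 0.4;-1.5 0 -45 0 0.05 0 0.4;-1.5 0 -90 0 0.05 0 0.4;-1.5 0 -140 0 0.05 0 0.4;-1.5 0 -160 0 0.05 0 0.4")

```text
time_s: 25.9
eef_pos: [0.548, -0.0763, 0.2321]
eef_rot: [0.207, 0.7, 0.646, -0.221]
wrist_force: [0.4, 0.6, 0.8]
opening: 0.598
grasp_force: 0.0
```

```bash
python3 - <<'E'
from plan import *
import cv2
o=sensors.get_obs();print(o["eef_pos"],o["wrist_force"])
for n in("scene","side"):cv2.imwrite(f"pics/{n}9.png",vision.camera(n))
# predicted tube corners when leaning at 57 deg
a=np.radians(57);t=np.array([0,-np.cos(a),np.sin(a)]);nn=np.array([0,np.sin(a),np.cos(a)])
F=np.array([0,119.5,4]);P=np.array([F+t*s+nn*25+[x,0,0] for s in(0,220) for x in(-12.5,12.5)])
for n in("scene","side"):
    im=cv2.imread(f"pics/{n}9.png").astype(int);old=cv2.imread(f"pics/{n}0.png").astype(int)
    pr=proj(n,W(rk,P));print(n,pr.round(1).tolist())
    # overlap of the predicted top face with changed grey pixels
    msk=np.zeros(im.shape[:2],np.uint8);cv2.fillConvexPoly(msk,pr[[0,1,3,2]].round().astype(int),1)
    d=(np.abs(im-old).max(2)>25)&(im.max(2)-im.min(2)<30)
    print("filled",d[msk>0].mean())
    yy,xx=np.nonzero(d&(cv2.dilate(msk,np.ones((25,25)))>0));print("extent",xx.min(),xx.max(),yy.min(),yy.max())
E
```

```text
[ 0.548  -0.0763  0.2321] [0.44   0.5774 0.766 ]
scene [[271.7, 231.1], [263.8, 236.1], [232.6, 145.3], [223.7, 149.6]]
filled 0.8985365853658537
extent 221 284 146 248
side [[379.0, 359.3], [389.9, 352.1], [452.0, 342.7], [465.0, 333.6]]
filled 0.4463157894736842
extent 367 469 329 370
```

Call:
carry_out(deltas="60 0 -100 0 0.3 0 0.4;120 0 -200 0 0.6 0 0.4;120 0 -220 0 0.6 0 0.4;120 0 -220 0 0.6 0 0.4;120 0 -220 0 0.6 0 0.4;120 0 -220 0 0.6 0 0.4;120 0 -220 0 0.6 0 0.4;120 0 -220 0 0.6 0 0.4")

```text
time_s: 27.0
eef_pos: [0.5644, 0.1449, 0.3371]
eef_rot: [0.004, 0.735, 0.677, -0.007]
wrist_force: [-0.4, -1.1, -0.6]
opening: 0.599
grasp_force: 0.0
```

```bash
cat > chk.py <<'E'
from plan import *
import cv2
o=sensors.get_obs();print(o["time_s"],o["eef_pos"])
I={n:vision.camera(n) for n in("scene","side")}
for n in I: cv2.imwrite(f"pics/{n}10.png",I[n])
O={n:cv2.imread(f"pics/{n}0.png") for n in I}
sat=lambda im:cv2.GaussianBlur(cv2.cvtColor(im,cv2.COLOR_BGR2HSV),(3,3),0)[...,1].astype(int)
# tube in front of wood, scene view: saturation lost
m=(sat(O["scene"])>80)&(sat(I["scene"])<60)
n,l,s,c=cv2.connectedComponentsWithStats(m.astype(np.uint8))
for i in range(1,n):
    if s[i,4]>40: print("scene wood->grey",s[i],c[i].round(1))
i=1+np.argmax([s[j,4]*(200<c[j][0]<260) for j in range(1,n)])
ys,xs=np.nonzero(l==i)
for v in range(ys.min(),ys.max()+1,6): print(v,xs[ys==v].min(),xs[ys==v].max())
def sil(deg,y,x,yaw=0):
    a=np.radians(deg);t=np.array([0,-np.cos(a),np.sin(a)]);nn=np.array([0,np.sin(a),np.cos(a)])
    return np.array([np.array([x,y,4])+t*q+nn*w+[e+yaw*q,0,0] for q in(0,220) for w in(0,25) for e in(-12.5,12.5)])
T=(l==i);wood=sat(O["scene"])>80
def iou(p):
    k=np.zeros(T.shape,np.uint8);h=cv2.convexHull((proj("scene",W(rk,sil(*p)))*16).round().astype(np.int32));cv2.fillConvexPoly(k,h,1,shift=4)
    k=(k>0)&wood;return (k&T).sum()/(k|T).sum()
r=sorted(((iou((d,y,x,w)),d,y,x,w) for d in np.arange(53,64,1.) for y in np.arange(100,131,3.) for x in np.arange(-12,13,3.) for w in(-.05,0,.05)),reverse=True)[:6]
for z in r:print(np.round(z,3))
E
python3 chk.py
```

```text
27.0 [0.5644 0.1449 0.3371]
scene wood->grey [ 343    0   77   26 1115] [377.9   8.5]
scene wood->grey [ 490    0  103  114 3041] [553.5  64.7]
scene wood->grey [406  21  17  10 112] [415.1  25.5]
scene wood->grey [263 132  11   8  46] [269.7 134.9]
scene wood->grey [257 140  24  36 592] [266.5 158.2]
scene wood->grey [221 146  36  58 850] [237.9 173.7]
146 231 233
152 221 236
158 223 239
164 226 242
170 228 244
176 232 246
182 234 249
188 237 252
194 239 255
200 242 249
[  0.953  58.    121.      0.      0.   ]
[  0.943  59.    121.      3.      0.   ]
[  0.943  62.    118.     -3.      0.05 ]
[  0.94  54.   127.     6.    -0.05]
[  0.94  54.   121.     3.    -0.05]
[  0.938  57.    121.      0.      0.   ]
```

```bash
cat >> chk.py <<'E'
print("head-on-board scan")
for d in(56,57,58,59,60,61,62): print(d,max(round(iou((d,220*np.cos(np.radians(d))+off,x,0)),3) for x in(-2,0,2) for off in (0,1.5,3)))
E
python3 chk.py | sed -n '/scan/,$p'; python3 -c "
from h import *
print(sensors.get_obs()['wrist_force'])"
```

```text
head-on-board scan
56 0.934
57 0.945
58 0.926
59 0.923
60 0.9
61 0.888
62 0.866
[0.2665 0.3572 0.3696]
```

The head-on-board fit peaks at 57°, which is the angle given for foot on strip and head on board. I hand in.

```bash
python3 -c "
from bench import ctrl
print(ctrl.hand_in())"
```

```text
the job is handed in; nothing more can be done
None
```

I handed the job in after about 27 s of robot time: the tube leans mid-rack with its foot against the stop strip, fitted at about 57°, and the grey bracket hangs by its hole on the empty peg. I checked both only from camera images and force readings, and the hand-in returned no verdict.

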